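# Find the empty crate cell by touch and stow the pulley

## Task

One of the four covered cells of the grey parts crate is empty. Leaving the yellow pulley on the table for now, feel for the empty cell by pressing on the covers without forcing any that are blocked, and press the empty cell's cover right down to the bottom; then pick up the pulley and lower it, rather than drop it, into that cell so that it lies flat between the walls. Leave the other things on the table where they are.

Things in the scene. Friction and masses are not known exactly. Their poses are not given: they have to be found in the camera images.
- crate: Grey plastic parts crate, fixed to the table, 258 mm (its x) by 298 mm (its y), rim 32 mm above the table; origin under its centre, on the table. 2 x 2 cells, each 120 mm (crate x) by 140 mm (crate y) inside, 6 mm walls. Each cell is closed by a flat aluminium cover plate, top face 3 mm below the rim, that hides what is in the cell.
- cell0 (a point): Centre of the cell at the crate's -x, +y corner, at rim height (32 mm above the table); axes as the crate's. Whether the cell is occupied is not shown and changes from run to run.
- cover0 (a joint): How far the cover of cell0 has been pressed down, m: 0 as found, at most 0.018. A friction fit: it slides straight down under about 4 N, wherever it is pressed, and stays where it is left. Over an empty cell it goes down the full 18 mm to the bottom (its top face is then 11 mm above the table, 21 mm below the rim) and serves as the cell's floor; over a cell that holds a part it stops hard after about 3 mm.
- cell1 (a point): Centre of the cell at the crate's +x, +y corner, at rim height (32 mm above the table); axes as the crate's. Whether the cell is occupied is not shown and changes from run to run.
- cover1 (a joint): How far the cover of cell1 has been pressed down, m: 0 as found, at most 0.018. A friction fit: it slides straight down under about 4 N, wherever it is pressed, and stays where it is left. Over an empty cell it goes down the full 18 mm to the bottom (its top face is then 11 mm above the table, 21 mm below the rim) and serves as the cell's floor; over a cell that holds a part it stops hard after about 3 mm.
- cell2 (a point): Centre of the cell at the crate's -x, -y corner, at rim height (32 mm above the table); axes as the crate's. Whether the cell is occupied is not shown and changes from run to run.
- cover2 (a joint): How far the cover of cell2 has been pressed down, m: 0 as found, at most 0.018. A friction fit: it slides straight down under about 4 N, wherever it is pressed, and stays where it is left. Over an empty cell it goes down the full 18 mm to the bottom (its top face is then 11 mm above the table, 21 mm below the rim) and serves as the cell's floor; over a cell that holds a part it stops hard after about 3 mm.
- cell3 (a point): Centre of the cell at the crate's +x, -y corner, at rim height (32 mm above the table); axes as the crate's. Whether the cell is occupied is not shown and changes from run to run.
- cover3 (a joint): How far the cover of cell3 has been pressed down, m: 0 as found, at most 0.018. A friction fit: it slides straight down under about 4 N, wherever it is pressed, and stays where it is left. Over an empty cell it goes down the full 18 mm to the bottom (its top face is then 11 mm above the table, 21 mm below the rim) and serves as the cell's floor; over a cell that holds a part it stops hard after about 3 mm.
- pulley_mid (a point): Yellow anodised rescue pulley lying flat on the table, 110 mm long (its x, the narrower eye end to +x), 54 mm wide (its y, straight parallel sides from 28 mm behind to 15 mm ahead of this point), 38 mm thick (its z), 0.25 kg. This point is at the middle of its length, width and thickness, 19 mm above its underside; grip it here across its width.
- biner_a: Bystander: lying silver autolock carabiner, 115 x 72 mm, 12 mm bar; origin at the middle of its underside.
- biner_b: Bystander: a second, equal silver carabiner; origin at the middle of its underside.
- swivel: Bystander: steel swivel, about 100 mm long, 28 mm thick, an eye at each end; origin at the middle of its underside.
- ruler: Bystander: aluminium ruler, 200 x 28 x 4 mm; origin at the middle of its underside.
- eight: Bystander: aluminium figure-eight descender, about 135 mm long, 12 mm thick; origin at the middle of its underside.
- pulley: The pulley of pulley_mid; origin at the middle of its underside.
Things that resemble listed ones, but are neither listed nor needed, are in the scene too. What is meant by the pulley is not green or purple, and is the larger of those in its own colour.

How it is judged (in metres and radians):
On the way:
1. the empty cell's cover has been pressed down to the bottom (over 14 mm) while the pulley still lies where it was on the table (within 30 mm) (value of joint any of cover0, cover1, cover2, cover3 above 0.014 m and distance of pulley_mid from where it was at the start of the episode below 0.03 m), for 0.2 s.
At the end, for the whole second after the job is handed in: The pulley lies flat (within 7 degrees) and at rest on the sunken cover inside the cell that was empty: its middle less than 36 mm above the table and within 50 mm of the cell's centre, that cover more than 14 mm down (((value of joint cover0 above 0.014 m and horizontal distance between pulley_mid and cell0 below 0.05 m) or (value of joint cover1 above 0.014 m and horizontal distance between pulley_mid and cell1 below 0.05 m) or (value of joint cover2 above 0.014 m and horizontal distance between pulley_mid and cell2 below 0.05 m) or (value of joint cover3 above 0.014 m and horizontal distance between pulley_mid and cell3 below 0.05 m)) and height (world z) of pulley_mid below 0.036 m and angle between pulley_mid's own z axis and vertical below 0.12 rad and linear speed of pulley below 0.02 m/s); the robot touches nothing.
It fails at once if the gripper pushed on the crate or a cover with more than 100 N (contact force between the fingers and crate above 100 N).
It fails at once if the pulley was dropped (moving faster than 0.7 m/s, as after a fall of 25 mm, while not held) (linear speed of pulley above 0.7 m/s and contact force between the fingers and pulley below 0.1 N).
It fails at once if another thing on the table was shifted more than 40 mm (distance of any of biner_a, biner_b, swivel, ruler, eight from where it was at the start of the episode above 0.04 m).
It also fails if it takes over 67 s, if anything falls off the work surface, if the arm or the gripper's body presses on something with over 40 N, if the wrist force passes 120 N, or if a joint passes its speed limit or range.

## Robot

A 6-joint arm with a two-finger parallel gripper is mounted at the origin on the work surface. World frame = base frame: x ahead of the robot, y to its left, z up, the work surface at z = 0. Lengths are in mm, angles in rad, forces in N, time in s.
With the tool pointing down it reaches from about 350 to 975 mm from the base axis. Payload 4.9 kg.
Tool frame: the origin (TCP) lies between the finger pads; the fingertips stand 19 mm ahead of it and the grasp point (between the pads) is the TCP; z points along the fingers, y is the line along which they close (so a half turn about z gives the same grasp; the last joint's range is limited). The gripper opens to 85 mm and grips with 20 to 120 N. Pads are 22 mm wide; open, the fingers measure 114 mm over their backs; the gripper's body (76 mm by 85 mm) begins 54 mm behind the grasp point. The pads swing forward as they close: fully open they stand 13 mm farther back than shut.
Start: joints at [-1.382, 0.053, 1.613, -0, 1.476, -0.119], TCP at [189.346, -595.609, 250.304] pointing down, gripper open.
Joint ranges: [-3.01, 3.01], [-1.01, 2.22], [0.06, 2.58], [-1.02, 4.17], [0.09, 2.62], [-3.14, 3.14]. Speed limits (rad/s): [2.57, 2.57, 3.14, 3.14, 3.14, 3.14].

## Interface

Orientations are given as a unit quaternion [x, y, z, w].
In Python, from plant import arm gives the robot as it stands.
- The arm moves only by the tool move_arm, never from a script. Its argument "series" is a list that holds one entry, the list of rows, each a list of 5 numbers: the opening, from 0 (shut) to 1 (fully open), then the shift along the tool's x, y, z in m, then the turn about the tool's z in degrees. A call has 1 to 10 rows; each row is the pose to reach, as a shift and turn from the pose commanded when the call began, along the tool's axes at that moment; what a row does not reach only later rows make up. A row lasts 1/8 s, in which the tool goes at most 62.5 mm and 10.7 degrees, less where a joint would pass 70% of its speed; a pose out of reach is approached as far as the arm can. A call with a gripper value outside its range is refused whole. The fingers move at their own pace and stop on an object; the grip force is fixed at half the most. Time passes only in rows, so rows that repeat a pose let the fingers close. It gives the time, the measured TCP pose, the force, the opening and the grip force at its end, in the units of the state.
- arm.read_state(): the state, without advancing time (a new reading comes with each control period).
- arm.read_camera(name): name is "scene" or "top"; returns the picture (420x560x3 uint8, blue, green, red); there is no depth.
- arm.calibration(name): a dict with "fov_y" (degrees; the focal length in pixels is half the picture's height over the tangent of half this angle, whatever the lens; pixels are square), "cx", "cy" (the principal point, pixels), "k1" (the pictures are not rectified: a ray, as slopes to the right and down, at radius r is drawn at 1 + k1 r^2 times it, then the intrinsics apply), "extrinsics" (4x4, takes a point from world to camera coordinates). Camera axes: x right, y down, z forward; pixel columns grow to the right and rows downward; lengths in mm; the calibration is good to about 2 mm. A picture is of the moment at which its call begins. calibration takes no time and is no camera call.
- arm.job_done(): hands the job in; it is judged then, once.
The state is a dict: "time": time; "q": joint angles; "qvel": joint speeds; "joint_efforts": joint torques, N m; "tool_pos": TCP position; "eef_rot": TCP orientation; "wrist_force": force on the tool from outside, world axes, zero at the start; "torque": the same for the moment, N m; "finger_gap": opening from 0.0 (shut) to 1.0 (fully open); "gripper_force": force on a finger pad.
Only numpy, scipy, OpenCV 4.12 (cv2) and the standard library are available. Lean on these libraries where they do the work, as an engineer would, in place of code of your own. Each camera call takes 0.05 s, during which the arm holds its last target. There are 200 camera calls.

## Working session

There is one attempt and no reset: what is moved stays moved. The work goes in short steps, Python scripts to look and compute and a tool call to move; the robot and the scene stay as the last step left them, time stands still between calls to the robot, and variables do not carry over. Pictures are saved under pics/ and viewed, at most 10 in all, crops included, and the job is handed in when it is done.

Besides the shell and the picture viewer there is one more tool, called after "Request:" as name(argument=value, ...) on one line, values as JSON. move_arm: Moves the arm, as the interface text tells. Its arguments: {"type":"object","properties":{"series":{"type":"array"}},"required":["series"]}

```bash
mkdir -p pics; cat > h.py <<'E'
import numpy as np, cv2
from plant import arm
def cal(n):
    c=arm.calibration(n); f=210/np.tan(np.radians(c["fov_y"])/2)
    return np.array([[f,0,c["cx"]],[0,f,c["cy"]],[0,0,1]]),np.array([c["k1"],0,0,0,0.]),np.array(c["extrinsics"])
def ray(n,px):
    K,d,E=cal(n); u=cv2.undistortPoints(np.array(px,float).reshape(-1,1,2),K,d).reshape(-1,2)
    D=np.c_[u,np.ones(len(u))]@E[:3,:3]; return -E[:3,:3].T@E[:3,3],D
def plane(n,px,z):
    o,D=ray(n,px); return o+D*((z-o[2])/D[:,2])[:,None]
def proj(n,P):
    K,d,E=cal(n); return cv2.projectPoints(np.array(P,float).reshape(-1,1,3),cv2.Rodrigues(E[:3,:3])[0],E[:3,3],K,d)[0].reshape(-1,2)
E
python3 - <<'E'
from h import *
for n in("top","scene"):
    im=arm.read_camera(n); cv2.imwrite(f"pics/{n}0.png",im); K,d,E=cal(n); print(n,K[0,0],d[0],ray(n,[[280,210]]))
s=arm.read_state(); print({k:np.round(v,3) for k,v in s.items()})
E
```

```text
top 379.2175162878546 -0.10228253241087021 (array([ 376.5523882 , -101.98895847, 1072.23339194]), array([[ 0.1859985 , -0.01007744, -0.98259114]]))
scene 397.34846655734964 -0.029851335063425764 (array([1240.20680478,  139.74116153,  548.91357473]), array([[-0.75181115, -0.32028906, -0.57653972]]))
{'time': np.float64(0.1), 'q': array([-1.382,  0.053,  1.614,  0.   ,  1.476, -0.119]), 'qvel': array([ 0.001, -0.001, -0.004, -0.   , -0.001,  0.   ]), 'joint_efforts': array([-0.0000e+00, -3.9491e+01, -3.7136e+01, -0.0000e+00,  4.0000e-03,
       -0.0000e+00]), 'tool_pos': array([ 189.265, -595.09 ,  249.182]), 'eef_rot': array([ 0.988,  0.153, -0.   , -0.001]), 'wrist_force': array([-0.312, -0.002,  0.338]), 'torque': array([-0.017, -0.003,  0.047]), 'gripper_force': np.float64(0.0), 'finger_gap': np.float64(1.002)}
```

View pics/top0.png

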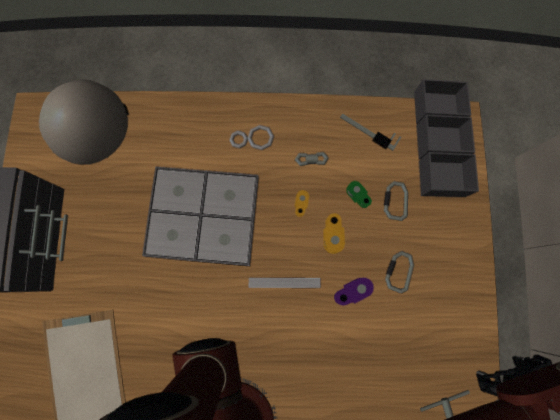

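View pics/scene0.png

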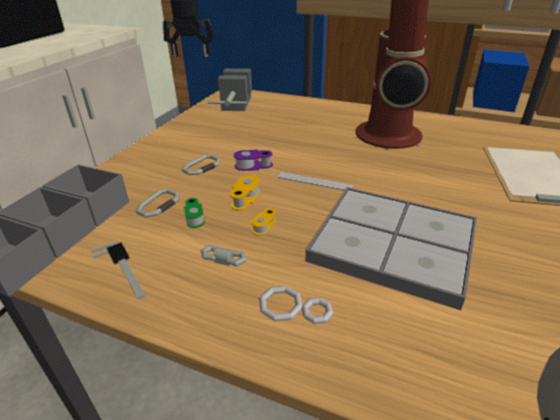

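Top view: the crate has its corners near (157,168), (258,175), (250,265) and (144,256). Pulley candidates are large yellow (334,233), small yellow (301,203), green (359,194) and purple (353,292). I choose the large yellow one at (334,233), whose narrower eye end points up in the image, towards (334,220).

```bash
python3 - <<'E'
from h import *
im=cv2.imread("pics/top0.png"); hsv=cv2.cvtColor(im,cv2.COLOR_BGR2HSV)
# pulley
m=((hsv[...,0]>18)&(hsv[...,0]<32)&(hsv[...,1]>190)&(hsv[...,2]>140)).astype(np.uint8)*255
m[:200]=0;m[265:]=0;m[:,:315]=0;m[:,355:]=0
m=cv2.morphologyEx(m,cv2.MORPH_CLOSE,np.ones((7,7)))
c=max(cv2.findContours(m,0,2)[0],key=cv2.contourArea)
P=plane("top",c.reshape(-1,2),25)
r=cv2.minAreaRect(P[:,:2].astype(np.float32)); print("pulley",r, cv2.boundingRect(c))
# crate
g=(hsv[...,1]<90).astype(np.uint8)*255
roi=np.zeros_like(g); roi[150:275,135:268]=255; g&=roi
g=cv2.morphologyEx(g,cv2.MORPH_CLOSE,np.ones((7,7)))
c2=max(cv2.findContours(g,0,2)[0],key=cv2.contourArea); print(cv2.boundingRect(c2))
h=cv2.convexHull(c2); q=cv2.approxPolyDP(h,8,True).reshape(-1,2)
Q=plane("top",q,32); print(q.tolist(),np.round(Q,0).tolist(), cv2.minAreaRect(plane("top",h.reshape(-1,2),32)[:,:2].astype(np.float32)))
a=cv2.resize(im[140:280,130:270],(400,400),interpolation=2); b=cv2.resize(im[180:270,290:380],(400,400),interpolation=2)
b2=b.copy()
cv2.imwrite("pics/crop1.png",np.hstack([a,b2]))
E
```

```text
pulley ((514.763427734375, -263.6415100097656), (102.39207458496094, 53.525787353515625), 7.951237678527832) (324, 214, 20, 38)
(142, 167, 117, 99)
[[155, 167], [257, 175], [249, 265], [142, 255]] [[692.0, 248.0, 32.0], [673.0, -46.0, 32.0], [420.0, -31.0, 32.0], [440.0, 264.0, 32.0]] ((556.53125, 108.14735412597656), (298.733154296875, 257.942138671875), 86.24153137207031)
```

View pics/crop1.png

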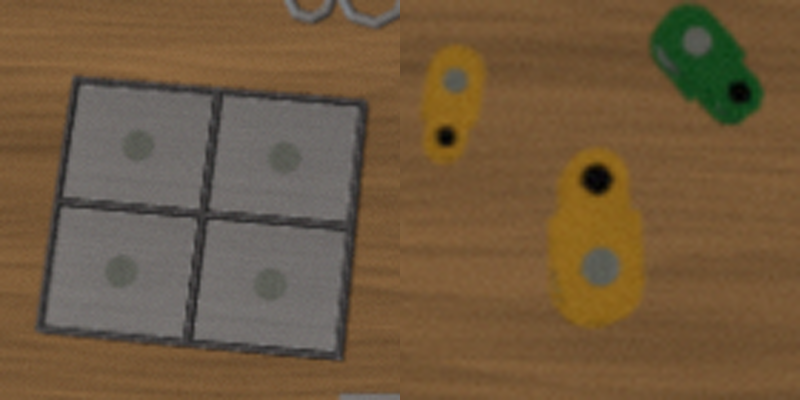

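The crop confirms the larger yellow pulley, eye end upwards (towards +x). The crate fits its known size (298.7 x 257.9), centred at (556,107).

```bash
cat >> h.py <<'E'
from scipy.spatial.transform import Rotation as R
def go(x,y,z,yaw,st=None,cmd=None):
    "shift in tool axes (mm) and turn (deg) to a world point"
    s=arm.read_state(); r=R.from_quat(s["eef_rot"]).as_matrix(); p=np.array(s["tool_pos"])
    a=np.degrees(np.arctan2(r[1,0],r[0,0])); return np.round(r.T@(np.array([x,y,z])-p),1), round(a-yaw,1)
CY=-3.7; C=np.array([556.5,108.])
def cell(sx,sy):
    a=np.radians(CY); return C+sx*63*np.array([np.cos(a),np.sin(a)])+sy*73*np.array([-np.sin(a),np.cos(a)])
E
python3 - <<'E'
from h import *
pts=[[290+(597-400)*90/400,180+179*90/400],[290+(601-400)*90/400,180+267*90/400]]
P=plane("top",pts,38); print(P, np.degrees(np.arctan2(*(P[0]-P[1])[[1,0]])))
for s in [(-1,-1),(1,-1),(1,1),(-1,1)]: print(s,cell(*s))
x,y=cell(-1,-1); print(go(x,y,120,8),go(x,y,62,8))
E
```

```text
[[ 546.28564061 -263.90110663   38.        ]
 [ 491.14175602 -265.9336319    38.        ]] 2.110885489103124
(-1, -1) [488.92045755  39.21769529]
(1, -1) [614.65782545  31.08662445]
(1, 1) [624.07954245 176.78230471]
(-1, 1) [498.34217455 184.91337555]
(array([ 477.7, -513.5,  130.3]), np.float64(9.6)) (array([ 477.7, -513.4,  188.3]), np.float64(9.6))
```

Request:
move_arm(series=[[[0,0.04,-0.043,0.0,0],[0,0.08,-0.086,0.01,1],[0,0.12,-0.129,0.02,2],[0,0.16,-0.172,0.03,3],[0,0.2,-0.215,0.04,4],[0,0.24,-0.258,0.05,5],[0,0.28,-0.301,0.06,6],[0,0.32,-0.344,0.07,7],[0,0.36,-0.387,0.08,8],[0,0.4,-0.43,0.09,10]]])

```text
time: 1.35
tool_pos: [440.6, -62.7, 159.9]
eef_rot: [0.998, 0.066, 0.0, 0.0]
wrist_force: [1.4, -0.3, 0.2]
finger_gap: 0.003
gripper_force: 0.0
```

```bash
python3 - <<'E'
from h import *
x,y=cell(-1,-1); print(arm.read_state()["time"],arm.read_state()["tool_pos"],go(x,y,60,6),go(x,y,48,6))
E
```

```text
1.35 [440.58416022 -62.69018276 159.87109382] (array([ 61.3, -94.7,  99.9]), np.float64(1.6)) (array([ 61.3, -94.7, 111.9]), np.float64(1.6))
```

Request:
move_arm(series=[[[0,0.03,-0.047,0.03,0],[0,0.061,-0.095,0.07,0],[0,0.061,-0.095,0.1,0],[0,0.061,-0.095,0.108,0],[0,0.061,-0.095,0.11,0],[0,0.061,-0.095,0.112,0],[0,0.061,-0.095,0.114,0],[0,0.061,-0.095,0.115,0],[0,0.061,-0.095,0.116,0],[0,0.061,-0.095,0.116,0]]])

```text
time: 2.6
tool_pos: [489.0, 37.3, 45.0]
eef_rot: [0.998, 0.067, 0.001, 0.0]
wrist_force: [1.8, -1.9, 3.7]
finger_gap: -0.001
gripper_force: 1.7
```

Request:
move_arm(series=[[[0,0,0,0.001,0],[0,0,0,0.002,0],[0,0,0,0.002,0]]])

```text
time: 2.98
tool_pos: [488.4, 37.8, 42.4]
eef_rot: [0.998, 0.067, 0.0, -0.0]
wrist_force: [2.7, -2.3, 2.9]
finger_gap: -0.002
gripper_force: 1.6
```

Request:
move_arm(series=[[[0,0,0,0.001,0],[0,0,0,0.002,0],[0,0,0,0.003,0],[0,0,0,0.003,0]]])

```text
time: 3.48
tool_pos: [488.1, 37.8, 39.2]
eef_rot: [0.998, 0.067, -0.0, -0.0]
wrist_force: [3.3, -0.2, 3.1]
finger_gap: -0.006
gripper_force: 1.6
```

First cell tried (-x,-y) is the empty one: it has passed 3 mm at a constant 3–4 N. Pressing to the bottom.

Request:
move_arm(series=[[[0,0,0,0.002,0],[0,0,0,0.004,0],[0,0,0,0.006,0],[0,0,0,0.007,0],[0,0,0,0.008,0],[0,0,0,0.009,0],[0,0,0,0.0095,0],[0,0,0,0.0095,0]]])

```text
time: 4.47
tool_pos: [488.1, 37.7, 30.0]
eef_rot: [0.998, 0.067, -0.0, -0.0]
wrist_force: [0.4, 1.0, 4.9]
finger_gap: -0.002
gripper_force: 2.8
```

Request:
move_arm(series=[[[0,0,0,0.0005,0],[0,0,0,0.001,0],[0,0,0,0.001,0]]])

```text
time: 4.85
tool_pos: [488.1, 37.7, 30.0]
eef_rot: [0.998, 0.067, -0.001, -0.0]
wrist_force: [-2.4, 2.1, 13.5]
finger_gap: 0.002
gripper_force: 6.3
```

Cover is at the bottom (z stays at 30.0, force 13 N). Lifting clear, then a closer measure of the pulley.

Request:
move_arm(series=[[[0,0,0,-0.03,0],[0,0,0,-0.09,0],[0.5,0,0,-0.15,0],[1,0,0,-0.17,0]]])

```text
time: 5.35
tool_pos: [488.8, 37.4, 202.1]
eef_rot: [0.998, 0.067, 0.002, 0.001]
wrist_force: [0.5, -0.2, -0.6]
finger_gap: 0.42
gripper_force: 0.0
```

```bash
python3 - <<'E'
from h import *
out=[]
for n,(cx,cy) in (("top",(334,232)),("scene",(246,192))):
    im=arm.read_camera(n); c=cv2.resize(im[cy-24:cy+24,cx-24:cx+24],(400,400),interpolation=cv2.INTER_CUBIC); out.append(c)
cv2.imwrite("pics/p2.png",np.hstack(out))
E
```

```text
(no output)
```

View pics/p2.png

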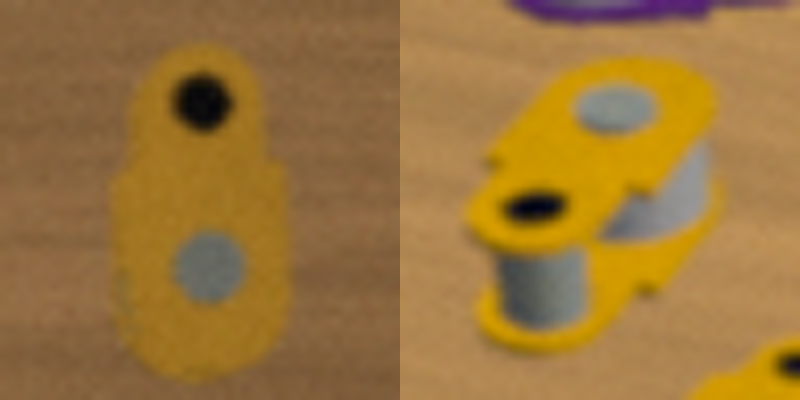

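The crops show the pulley, two yellow plates with eye and axle. Crop pixels are eye (203,101) and axle (209,268) in the top view, eye (535,207) and axle (617,108) in the scene view.

```bash
python3 - <<'E'
from h import *
t=lambda c:[[310+(u+.5)*.12-.5,208+(v+.5)*.12-.5] for u,v in c]
s=lambda c:[[222+(u-400+.5)*.12-.5,168+(v+.5)*.12-.5] for u,v in c]
A=plane("top",t([(203,101),(209,268),(198,43)]),38); B=plane("scene",s([(535,207),(617,108)]),38)
back=plane("top",t([(203,380)]),4)
sides=[plane("top",t([p]),z)[0] for p,z in (((111,185),38),((111,300),38),((291,185),4),((291,300),4),((291,185),38),((291,300),38))]
np.set_printoptions(precision=1,suppress=True)
print(A,B,back,sides,sep="\n")
for P in(A,B): print(np.degrees(np.arctan2(*(P[0]-P[1])[[1,0]])))
E
```

```text
[[ 547.9 -262.8   38. ]
 [ 492.1 -264.3   38. ]
 [ 567.6 -261.3   38. ]]
[[ 543.1 -266.    38. ]
 [ 485.1 -268.5   38. ]]
[[ 457.7 -267.3    4. ]]
[array([ 519.2, -231.9,   38. ]), array([ 481. , -231.8,   38. ]), array([ 524.9, -298.2,    4. ]), array([ 485.4, -297.7,    4. ]), array([ 520.2, -292. ,   38. ]), array([ 481.9, -291.5,   38. ])]
1.5764299499024819
2.4607447155025937
```

```bash
python3 - <<'E'
from h import *
print(go(511,-265.5,120,2),go(511,-265.5,20,2))
E
```

```text
(array([-18.2, 303.2,  80.7]), np.float64(5.6)) (array([-18.5, 303.1, 180.7]), np.float64(5.6))
```

Request:
move_arm(series=[[[1,-0.004,0.06,0.0,1],[1,-0.008,0.12,0.01,2],[1,-0.011,0.18,0.03,3],[1,-0.014,0.24,0.06,5.6],[1,-0.018,0.303,0.09,5.6],[1,-0.018,0.303,0.115,5.6],[1,-0.018,0.303,0.115,5.6],[1,-0.018,0.303,0.115,5.6]]])

```text
time: 6.45
tool_pos: [509.7, -263.9, 82.7]
eef_rot: [1.0, 0.018, -0.001, -0.001]
wrist_force: [-0.6, -0.1, 0.5]
finger_gap: 1.002
gripper_force: 0.0
```

```bash
python3 - <<'E'
from h import *
print(go(511,-265.5,20,2))
out=[]
for n,(cx,cy) in (("top",(334,232)),("scene",(246,180))):
    im=arm.read_camera(n); out.append(cv2.resize(im[cy-40:cy+40,cx-40:cx+40],(400,400),interpolation=cv2.INTER_CUBIC))
cv2.imwrite("pics/p3.png",np.hstack(out))
E
```

```text
(array([ 1.4,  1.8, 62.7]), np.float64(0.1))
```

View pics/p3.png

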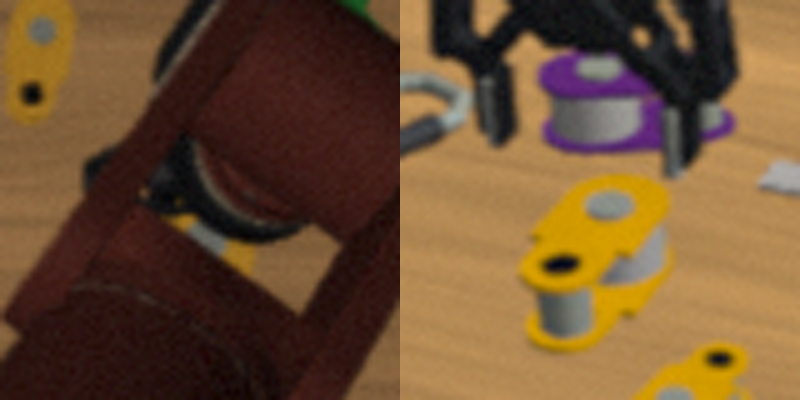

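In the scene view the open fingers (tips near crop (495,140) and (675,170)) straddle the pulley. Going down and gripping.

Request:
move_arm(series=[[[1,0.001,0.002,0.02,0],[1,0.001,0.002,0.04,0],[1,0.001,0.002,0.055,0],[1,0.001,0.002,0.062,0],[1,0.001,0.002,0.062,0],[0,0.001,0.002,0.062,0],[0,0.001,0.002,0.062,0],[0,0.001,0.002,0.062,0],[0,0.001,0.002,0.062,0],[0,0.001,0.002,0.062,0]]])

```text
time: 7.8
tool_pos: [512.4, -267.5, 22.9]
eef_rot: [1.0, 0.018, 0.001, 0.0]
wrist_force: [0.0, 0.3, 5.2]
finger_gap: 0.62
gripper_force: 65.7
```

Request:
move_arm(series=[[[0,0,0,-0.01,0],[0,0,0,-0.03,0],[0,0,0,-0.06,0],[0,0,0,-0.09,0],[0,0,0,-0.12,0],[0,0,0,-0.12,0],[0,0,0,-0.12,0]]])

```text
time: 8.68
tool_pos: [510.9, -266.6, 140.9]
eef_rot: [1.0, 0.018, -0.001, -0.0]
wrist_force: [-0.6, 0.6, -2.9]
finger_gap: 0.621
gripper_force: 65.1
```

```bash
python3 - <<'E'
from h import *
x,y=cell(-1,-1); print(x,y,go(x,y,80,CY),go(x,y,34,CY))
im=arm.read_camera("scene"); cv2.imwrite("pics/p4.png",im[60:300,100:500])
E
```

```text
488.9204575463868 39.21769528606728 (array([ -11. , -306.4,   61.1]), np.float64(5.7)) (array([ -11. , -306.3,  107.1]), np.float64(5.7))
```

View pics/p4.png

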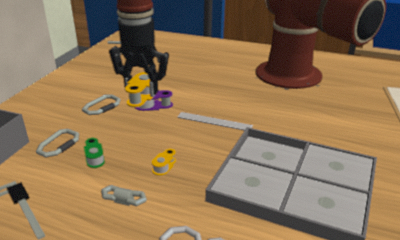

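The pulley is held flat (crop near (138,92)), and the sunken cell is visible at (270,155). Moving over the cell.

Request:
move_arm(series=[[[0,-0.002,-0.04,0,1],[0,-0.004,-0.09,0,2],[0,-0.006,-0.14,0,3],[0,-0.008,-0.19,0.005,4],[0,-0.01,-0.24,0.015,5],[0,-0.011,-0.28,0.03,5.7],[0,-0.011,-0.3065,0.05,5.7],[0,-0.011,-0.3065,0.06,5.7],[0,-0.011,-0.3065,0.06,5.7],[0,-0.011,-0.3065,0.06,5.7]]])

```text
time: 9.98
tool_pos: [490.1, 38.0, 82.1]
eef_rot: [0.999, -0.033, 0.0, 0.0]
wrist_force: [-0.2, 0.4, -2.3]
finger_gap: 0.623
gripper_force: 65.1
```

```bash
python3 - <<'E'
from h import *
x,y=cell(-1,-1); print(arm.read_state()["tool_pos"],go(x,y,34,CY))
u,v=proj("scene",[[x,y,80]])[0].astype(int); print(u,v)
im=arm.read_camera("scene"); cv2.imwrite("pics/p5.png",cv2.resize(im[v-35:v+65,u-60:u+60],(720,600),interpolation=cv2.INTER_CUBIC))
E
```

```text
[490.12141435  37.98533967  82.09716486] (array([-1.3, -1.2, 48.1]), np.float64(-0.0))
371 190
```

View pics/p5.png

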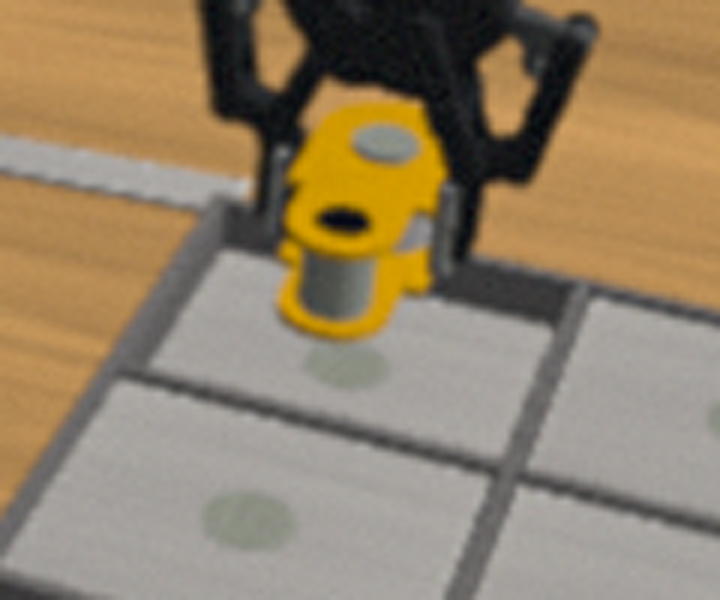

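The pulley hovers over the sunken cell. Crop pixels are eye (343,220), axle (385,142) and cover spot (345,366). Comparing them within this one view.

```bash
python3 - <<'E'
from h import *
np.set_printoptions(precision=1,suppress=True)
s=lambda c:[[311+(u+.5)/6-.5,155+(v+.5)/6-.5] for u,v in c]
P=plane("scene",s([(343,220),(385,142)]),97.2); print(P,np.degrees(np.arctan2(*(P[0]-P[1])[[1,0]])))
print("spots",plane("scene",s([(345,366)]),11),plane("scene",s([(248,521)]),29),cell(-1,-1),cell(1,-1))
print("front low edge",plane("scene",s([(330,340)]),59.2))
print("corners rim",plane("scene",s([(218,200),(121,372),(585,290),(505,470)]),32))
E
```

```text
[[521.   35.   97.2]
 [462.4  38.   97.2]] -2.9872798288503875
spots [[486.2  37.7  11. ]] [[611.7  29.6  29. ]] [488.9  39.2] [614.7  31.1]
front low edge [[540.2  38.6  59.2]]
corners rim [[420.6 -30.7  32. ]
 [549.  -33.8  32. ]
 [433.3 117.   32. ]
 [556.2 106.2  32. ]]
```

Request:
move_arm(series=[[[0,0,-0.001,0.01,0],[0,0,-0.001,0.02,0],[0,0,-0.001,0.025,0],[0,0,-0.001,0.028,0],[0,0,-0.001,0.031,0],[0,0,-0.001,0.034,0],[0,0,-0.001,0.034,0]]])

```text
time: 10.9
tool_pos: [489.7, 39.9, 47.6]
eef_rot: [0.999, -0.032, -0.0, -0.0]
wrist_force: [-0.1, -0.8, -2.3]
finger_gap: 0.626
gripper_force: 65.2
```

Inside the rim with no contact force; continuing to the floor.

Request:
move_arm(series=[[[0,0,0,0.003,0],[0,0,0,0.006,0],[0,0,0,0.009,0],[0,0,0,0.011,0],[0,0,0,0.012,0],[0,0,0,0.013,0],[0,0,0,0.0135,0],[0,0,0,0.0135,0]]])

```text
time: 11.9
tool_pos: [489.8, 39.9, 34.3]
eef_rot: [0.999, -0.032, 0.0, -0.0]
wrist_force: [0.5, -1.0, -2.5]
finger_gap: 0.622
gripper_force: 65.2
```

Request:
move_arm(series=[[[0,0,0,0.0005,0],[0,0,0,0.001,0],[0,0,0,0.0015,0],[0,0,0,0.0015,0]]])

```text
time: 12.4
tool_pos: [490.0, 39.9, 33.9]
eef_rot: [0.999, -0.032, -0.0, 0.0]
wrist_force: [-5.3, -0.3, 6.9]
finger_gap: 0.622
gripper_force: 66.4
```

Resting on the floor (33.9, 7 N). Releasing and lifting.

Request:
move_arm(series=[[[0.8,0,0,0,0],[0.85,0,0,0,0],[0.85,0,0,0,0],[0.85,0,0,-0.01,0],[0.85,0,0,-0.03,0],[0.85,0,0,-0.06,0],[0.85,0,0,-0.1,0],[0.85,0,0,-0.15,0],[0.85,0,0,-0.15,0]]])

```text
time: 13.52
tool_pos: [493.0, 39.7, 189.1]
eef_rot: [0.999, -0.032, 0.006, 0.0]
wrist_force: [0.8, 0.2, 0.1]
finger_gap: 0.849
gripper_force: 0.0
```

```bash
python3 - <<'E'
from h import *
im=arm.read_camera("scene"); cv2.imwrite("pics/p6.png",im[80:340,60:500])
E
```

```text
(no output)
```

View pics/p6.png

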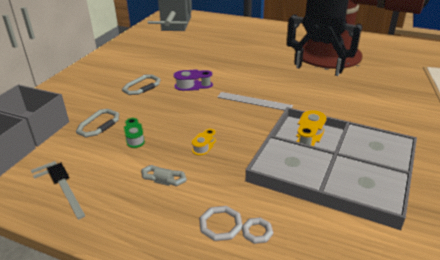

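The pulley lies flat in the sunken cell (crop (311,127)), the gripper is clear and the bystanders have not moved.

```bash
python3 -c "
from h import *
print(arm.job_done())"
```

```text
the job is handed in; nothing more can be done
None
```

Job handed in after about 13.6 s of the 67 s allowed: the crate's -x, -y cell (cell2) was empty, its cover is pressed to the bottom, and the yellow pulley was lowered in and lies flat between the walls; nothing else on the table moved in the last picture, and no verdict was returned.

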